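Snap a specimen into the spring-clip holder

ROBOT

A 6-joint arm with a two-finger parallel gripper is mounted at the origin on a cart in front of the work surface, level with it; the furniture and walls round the work are solid. World frame = base frame: x ahead of the robot, y to its left, z up, the work surface at z = 0. Lengths are in mm, angles in degrees, forces in N, time in s.
With the tool pointing down it reaches from about 350 to 850 mm from the base axis. Payload 8.1 kg.
Tool frame: the origin (TCP) lies midway between the tips of the shut fingers; the grasp point (between the pads) lies 19 mm behind it; x points along the fingers, z is the direction in which the jaws open and shut, and the axes are right-handed (so a half turn about x gives the same grasp; the last joint's range is limited). The gripper opens to 85 mm and grips with 20 to 120 N. Pads are 22 mm wide; open, the fingers measure 114 mm over their backs; the gripper's body (76 mm by 85 mm) begins 54 mm behind the grasp point. The pads swing forward as they close: fully open they stand 13 mm farther back than shut.
Start: joints at [-79.664, 7.471, 85.268, -0, 87.261, -4.893], TCP at [157.629, -578.929, 231.292] pointing down, gripper open.
Joint ranges: [-169.43, 169.43], [-51.17, 129.36], [1.28, 143.12], [-76.62, 256.62], [0, 156.53], [-152.29, 152.29]. Speed limits (degrees/s): [136.94, 136.94, 159.86, 180, 180, 180].

INTERFACE

Orientations are given as [roll, pitch, yaw] about the fixed x, y, z axes, in that order (R = Rz(yaw) Ry(pitch) Rx(roll)).
In Python, from bench import r gives the robot as it stands. The module is installed in compiled form; this text tells all that it offers.
- The arm moves only by the tool servo_tool, never from a script. Its argument "commands" is a list that holds one entry, the list of rows, each a list of 7 numbers: the closure in counts, from 0 (fully open) to 255 (shut), then the shift along the tool's x, y, z in cm, then the turn, a rotation vector about the tool's x, y, z in degrees. A call has 1 to 8 rows; each row is the pose to reach, as a shift and turn from the pose commanded when the call began, along the tool's axes at that moment; what a row does not reach only later rows make up. A row lasts 1/10 s, in which the tool goes at most 50 mm and 8.59 degrees, less where a joint would pass 70% of its speed; a pose out of reach is approached as far as the arm can. A call with a gripper value outside its range is refused whole. The fingers move at their own pace and stop on an object; "force" is the grip in N (left out, the last holds). Time passes only in rows, so rows that repeat a pose let the fingers close. It gives the time, the measured TCP pose, the force and the opening at its end, in the units of the state.
- r.sense(): the state, without advancing time (a new reading comes with each control period).
- r.snapshot(name): name is "scene" or "top"; returns (picture, depth): 384x512x3 uint8, red, green, blue; 384x512 float32, mm along the optical axis (not along the pixel's ray), 0 where there is no reading.
- r.calibration(name): a dict with "fx", "fy", "cx", "cy" (pixels), "dist" ([k1, k2, p1, p2, k3] as OpenCV has them; the pictures are not rectified), "pose" (4x4, takes a point from camera to world coordinates). Camera axes: x right, y down, z forward; pixel columns grow to the right and rows downward; lengths in mm; the calibration is good to about 2 mm. A picture is of the moment at which its call begins. calibration takes no time and is no camera call.
- r.hand_in(): hands the job in, once; it reports no verdict.
The state is a dict: "time": time; "joint_pos": joint angles; "qd": joint speeds; "joint_efforts": joint torques, N m; "tool_pos": TCP position; "tcp_rot": TCP orientation; "ft_force": force on the tool from outside, world axes, zero at the start; "wrist_torque": the same for the moment, N m; "finger_gap": finger opening in mm.
Only numpy, scipy, OpenCV 4.12 (cv2) and the standard library are available. Lean on these libraries where they do the work, as an engineer would, in place of code of your own. Each camera call takes 0.05 s, during which the arm holds its last target.

TASK

Get the middle-sized steel specimen ready for the hardness tester: pick out the round steel cylinder of middle width and middle height (30 mm across, 26 mm tall), and push it straight down into the spring-clip holder until it sits fully home on the pedestal and both spring catches have snapped back over its top. Let go of it, and leave the tall thin and the wide flat specimens standing where they are.

Things in the scene. Friction and masses are not known exactly. Their poses are not given: they have to be found in the camera images.
- sample0_center (a point): The specimen to load: plain grey steel cylinder, 30 mm across, 26 mm tall, about 140 g, standing upright on the bench; this point is its centre, half-way up (13 mm above its underside). It stands among two other plain steel cylinders; any of the three places may be its own.
- sample1_center (a point): Bystander: the tall thin steel cylinder, 25 mm across, 40 mm tall; this point is its centre, half-way up. Must stay where it is.
- sample2_center (a point): Bystander: the wide flat steel cylinder, 35 mm across, 18 mm tall; this point is its centre, half-way up. Must stay where it is.
- seat (a point): Centre of the top of the spring-clip holder's round pedestal (26 mm across), where the specimen's underside rests when home, 24 mm above the bench. Same axes as the holder. The +x and -x sides are open down to the base plate (16 mm below this point), so fingers that close along x go down beside the pedestal without touching anything. The catches stand on the +y and -y sides.
- catch_left (a joint): Spring catch on the holder's +y side, a 12 mm wide brass leaf hinged at its foot, with a sloping nose pointing inward: tip 11 mm from the axis, 30 mm above the pedestal, its slope rising outward to 43 mm above it. 0 rad = closed, growing outward, about 0.08 while the specimen slides past; a spring returns it to 0 when the specimen's top is below the nose.
- catch_right (a joint): Spring catch on the -y side, the same. Pushed straight down (about 6 to 12 N) the specimen spreads both catches and slides between them; half-way down it sticks there, and must be pushed on until it stands on the pedestal and both snap back.
- holder: The holder, fixed to the bench; origin under its centre, x along the long side, turned up to 0.4 rad about z. Dark base plate 86 (x) by 76 (y) by 8 mm. Four upright 5 mm steel guide wires at x +-11, y +-16 mm leave 1.5 mm clearance round the specimen up to 62 mm above the bench, then flare out to 21 mm from the axis at 76 mm (78 mm at the very top).
Things that resemble listed ones, but are neither listed nor needed, are in the scene too. What is shaped like the part that bears sample0_center but pink is not meant.

How it is judged (in metres and radians):
On the way:
1. the specimen is pushed down between the noses, spreading both catches (horizontal distance between sample0_center and seat below 0.01 m and value of joint each of catch_left, catch_right above 0.02 rad), for 0.1 s.
At the end, for the whole second after the job is handed in: The 30 mm specimen stands upright (within 7 degrees) on the holder's pedestal, within 10 mm of its axis and down to within 2.5 mm of full seating, both catches closed over it (under 0.04 rad), at rest; the other two specimens within 30 mm of where they stood and upright (horizontal distance between sample0_center and seat below 0.01 m and z of sample0_center in the frame of seat between 0.01 and 0.0155 m and angle between sample0_center's own z axis and vertical below 0.12 rad and value of joint each of catch_left, catch_right below 0.04 rad and linear speed of sample0 below 0.02 m/s); the robot touches nothing.
It fails at once if the tall or the flat specimen is shifted by more than 30 mm or knocked over (distance of any of sample1_center, sample2_center from where it was at the start of the episode above 0.03 m or angle between any of sample1_center, sample2_center's own z axis and vertical above 0.5 rad).
It also fails if it takes over 35 s, if anything falls off the work surface, if the arm or the gripper's body presses on something with over 40 N, if the wrist force passes 120 N, or if a joint passes its speed limit or range.

## Working session

There is one attempt and no reset: what is moved stays moved. The work goes in short steps, Python scripts to look and compute and a tool call to move; the robot and the scene stay as the last step left them, time stands still between calls to the robot, and variables do not carry over. Pictures are saved under pics/ and viewed, and the job is handed in when it is done.

Besides the shell and the picture viewer there is one more tool, called after ">>>" in YAML: its name, and indented under it one key for each argument. servo_tool: Moves the arm, as the interface text tells. Its arguments: {"type":"object","properties":{"commands":{"type":"array","items":{"type":"array","items":{"type":"array","items":{"type":"number"}}}},"force":{"type":"number"}},"required":["commands"]}

```bash
mkdir -p pics; python3 - <<'E'
from bench import r
import cv2,numpy as np,pickle
print(r.sense())
d={}
for n in("scene","top"):
    p,z=r.snapshot(n); c=r.calibration(n); d[n]=(p,z,c)
    cv2.imwrite(f"pics/{n}0.png",p[:,:,::-1]); print(n,c)
pickle.dump(d,open("s0.pkl","wb"))
E
```

```text
{'time': 0.0, 'joint_pos': array([-7.96635380e+01,  7.51435426e+00,  8.53306448e+01, -1.98453165e-03,
        8.72592920e+01, -4.89266992e+00]), 'qd': array([ 0.0345222 ,  0.01683872,  0.02448777, -0.00190992,  0.02593008,
        0.06136656]), 'joint_efforts': array([-3.32102376e-03, -5.69415092e+01, -5.00554061e+01, -6.43006297e-04,
        1.48305466e-02,  4.67738435e-07]), 'tool_pos': array([ 157.52296702, -578.38787319,  230.23917986]), 'tcp_rot': array([176.19612382,  89.89569003, 101.42535244]), 'ft_force': array([ 0.56098575,  0.1325933 , -0.59417043]), 'wrist_torque': array([-0.01346664,  0.01165113, -0.05885444]), 'finger_gap': 85.6861091279843}
scene {'fx': 430.9916837904328, 'fy': 430.9916837904328, 'cx': 257.16190365351144, 'cy': 200.12233113073572, 'dist': array([0.01115852, 0.        , 0.        , 0.        , 0.        ]), 'pose': array([[ 8.64802779e-01, -3.29958933e-01,  3.78474907e-01,
         1.60040311e+02],
       [-5.02089604e-01, -5.61203250e-01,  6.57994637e-01,
        -8.32353124e+02],
       [-4.70986079e-03, -7.59063907e-01, -6.50999080e-01,
         5.99519226e+02],
       [ 0.00000000e+00,  0.00000000e+00,  0.00000000e+00,
         1.00000000e+00]])}
top {'fx': 407.69655677327376, 'fy': 407.69655677327376, 'cx': 247.32838755728565, 'cy': 189.21725638617448, 'dist': array([-0.01736343,  0.        ,  0.        ,  0.        ,  0.        ]), 'pose': array([[ 9.18297355e-03, -9.89370097e-01,  1.45129201e-01,
         3.27127151e+02],
       [-9.99957757e-01, -9.14326981e-03,  9.40595649e-04,
        -2.82716924e+02],
       [ 3.96358231e-04, -1.45131707e-01, -9.89412265e-01,
         8.99030860e+02],
       [ 0.00000000e+00,  0.00000000e+00,  0.00000000e+00,
         1.00000000e+00]])}
```

View pics/scene0.png

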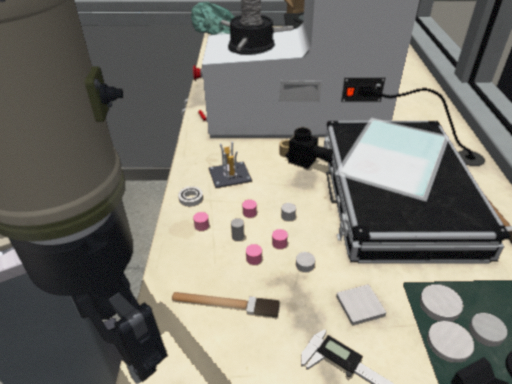

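View pics/top0.png

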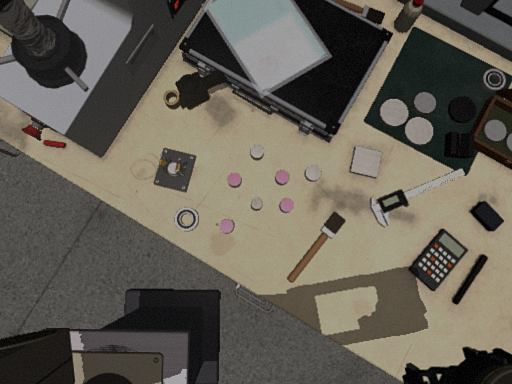

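In the scene picture the grey cylinders are at (237,229), which looks tall and thin, (289,212), and (305,262), which looks wide and flat. Pink lookalikes are at (201,221), (249,208), (280,239) and (254,254). The holder is at (230,170). In the top view the greys are at (257,204), (257,152) and (313,173), and the holder is at (175,169). Next I'll check close crops and measure.

```bash
cat > h.py <<'E'
import numpy as np,cv2
def ray(c,uv):
    K=np.array([[c['fx'],0,c['cx']],[0,c['fy'],c['cy']],[0,0,1]])
    n=cv2.undistortPoints(np.array(uv,float).reshape(-1,1,2),K,c['dist']).reshape(-1,2)
    P=c['pose']; return P[:3,3],np.c_[n,np.ones(len(n))]@P[:3,:3].T
def onplane(c,uv,z):
    o,d=ray(c,uv); return o+d*((z-o[2])/d[:,2])[:,None]
def cloud(c,z):
    h,w=z.shape; v,u=np.mgrid[:h,:w]
    o,d=ray(c,np.c_[u.ravel(),v.ravel()]); P=o+d*z.reshape(-1,1); P[z.ravel()==0]=np.nan
    return P.reshape(h,w,3)
E
python3 - <<'E'
from h import *
import pickle
d=pickle.load(open("s0.pkl","rb"))
s=d["scene"];t=d["top"]
a=cv2.resize(s[0][130:280,180:330],(600,600),interpolation=cv2.INTER_NEAREST)
b=cv2.resize(t[0][130:240,145:335],(760,440),interpolation=cv2.INTER_CUBIC)
cv2.imwrite("pics/c1.png",a[:,:,::-1]);cv2.imwrite("pics/c2.png",b[:,:,::-1])
C={n:cloud(d[n][2],d[n][1]) for n in d}
for n,pts in (("scene",[(237,229),(289,212),(305,262)]),("top",[(257,204),(257,152),(313,173)])):
    img=d[n][0]; 
    for (u,v) in pts:
        sub=C[n][v-15:v+16,u-15:u+16].reshape(-1,3)
        hi=sub[sub[:,2]>8]
        zt=np.nanpercentile(hi[:,2],90); top=hi[abs(hi[:,2]-zt)<4]
        print(n,(u,v),"table",np.nanmedian(sub[:,2]).round(1),"top z",zt.round(1),"n",len(top),"mean",top.mean(0).round(1),"ext",np.ptp(top,axis=0).round(1))
# holder plate
T=C["top"][140:200,145:205].reshape(-1,3)
print(np.nanpercentile(T[:,2],[1,10,50,80,90,95,99]).round(1))
E
```

```text
scene (237, 229) table -0.4 top z 39.5 n 106 mean [ 420.3 -303.6   38.7] ext [24.4 24.4  6. ]
scene (289, 212) table -0.6 top z 25.6 n 125 mean [ 536.7 -304.    24.5] ext [29.5 30.1  5.3]
scene (305, 262) table -0.3 top z 18.2 n 245 mean [ 491.6 -427.7   16.9] ext [35.6 35.1  6.2]
top (257, 204) table 0.4 top z 42.0 n 101 mean [ 423.2 -301.7   40.3] ext [23.7 23.4  7.7]
top (257, 152) table 0.5 top z 28.2 n 128 mean [ 539.  -302.4   26.5] ext [29.2 26.4  5.9]
top (313, 173) table 0.7 top z 20.1 n 178 mean [ 494.7 -426.1   18.5] ext [34.  35.4  6.7]
[-3.1 -1.3  1.6  8.7 11.1 26.  68.7]
```

```bash
ls pics
```

```text
c1.png
c2.png
scene0.png
top0.png
```

View pics/c1.png

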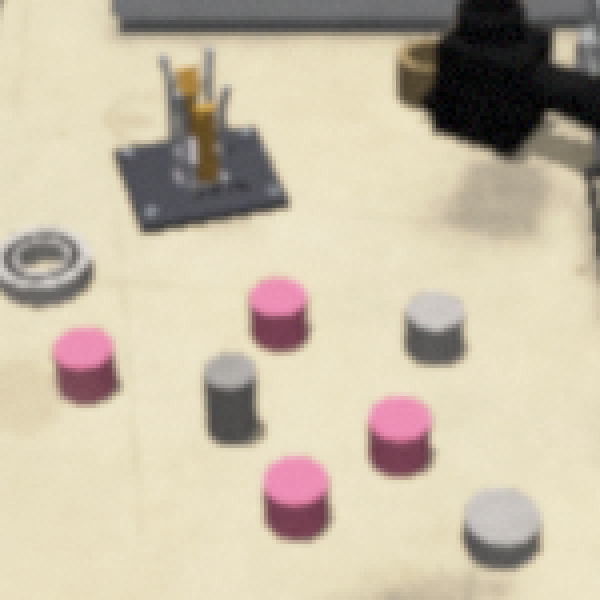

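View pics/c2.png

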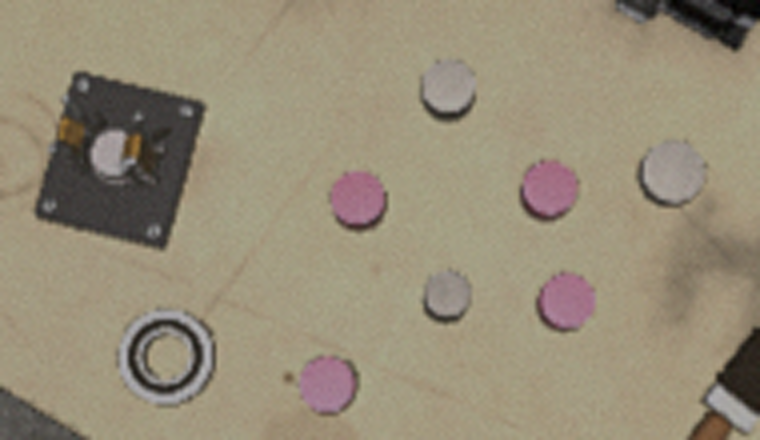

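The crops confirm the choice. The grey cylinder at scene (289,212) / top (257,152) measures 26 mm tall and 30 mm wide. The other two greys measure 40 mm by 24 mm and 18 mm by 35 mm. Now precise poses for the target and the holder.

```bash
cat > m.py <<'E'
from h import *
def plate(c,img,box):
    u0,v0,u1,v1=box
    sub=img[v0:v1,u0:u1]; sub=cv2.resize(sub,None,fx=4,fy=4,interpolation=cv2.INTER_CUBIC).astype(int)
    m=((sub[...,0]-sub[...,2]<15)&(sub.sum(2)<330)).astype(np.uint8)
    m=cv2.morphologyEx(m,cv2.MORPH_CLOSE,np.ones((25,25)))
    m=cv2.morphologyEx(m,cv2.MORPH_OPEN,np.ones((9,9)))
    cs,_=cv2.findContours(m,cv2.RETR_EXTERNAL,cv2.CHAIN_APPROX_NONE)
    k=max(cs,key=cv2.contourArea).reshape(-1,2)
    return (k+.5)/4-.5+[u0,v0],m
def spec(c,img,uv,R=11):
    u0,v0=uv[0]-R,uv[1]-R
    sub=cv2.resize(img[v0:v0+2*R+1,u0:u0+2*R+1],None,fx=4,fy=4,interpolation=cv2.INTER_CUBIC).astype(int)
    return sub,(u0,v0)
E
python3 - <<'E'
from m import *
import pickle
d=pickle.load(open("s0.pkl","rb"))
for n,box,suv in(("top",(145,138,205,200),(257,152)),("scene",(203,155,260,192),(289,211))):
    img,z,c=d[n]
    k,m=plate(c,img,box); W=onplane(c,k,8)[:,:2].astype(np.float32)
    print(n,"plate",cv2.minAreaRect(W),"area",cv2.contourArea(W))
    cv2.imwrite(f"pics/m_{n}.png",m*255)
    sub,(u0,v0)=spec(c,img,suv)
    sat=sub.max(2)-sub.min(2)
    br=sub.mean(2)
    msk=((sat<28)&(br>125)).astype(np.uint8)
    msk=cv2.morphologyEx(msk,cv2.MORPH_OPEN,np.ones((5,5)))
    cs,_=cv2.findContours(msk,cv2.RETR_EXTERNAL,cv2.CHAIN_APPROX_NONE)
    k=max(cs,key=cv2.contourArea).reshape(-1,2); k=(k+.5)/4-.5+[u0,v0]
    W=onplane(c,k,26)[:,:2].astype(np.float32)
    print("spec",cv2.minEnclosingCircle(W),cv2.minAreaRect(W)); cv2.imwrite(f"pics/ms_{n}.png",np.hstack([msk*255,sub.mean(2).astype(np.uint8)]))
E
```

```text
top plate ((500.8653564453125, -118.74078369140625), (76.42022705078125, 85.55705261230469), 76.32295989990234) area 6130.75599476858
spec ((541.203857421875, -301.93035888671875), 15.353033065795898) ((541.0363159179688, -302.3363952636719), (29.258020401000977, 29.09562873840332), 0.5371471047401428)
scene plate ((500.20806884765625, -104.10767364501953), (119.14613342285156, 82.18783569335938), 76.04344177246094) area 5871.398809064936
spec ((535.6327514648438, -303.5995178222656), 16.852680206298828) ((536.1243896484375, -303.35528564453125), (31.91865348815918, 29.594125747680664), 57.46894836425781)
```

```bash
python3 - <<'E'
from m import *
import pickle
d=pickle.load(open("s0.pkl","rb"))
img,z,c=d["scene"]
b=cv2.resize(img[150:195,200:265],None,fx=12,fy=12,interpolation=cv2.INTER_CUBIC)
cv2.imwrite("pics/c3.png",b[:,:,::-1])
yaw=np.radians(-13.7);R=np.array([[np.cos(yaw),-np.sin(yaw)],[np.sin(yaw),np.cos(yaw)]])
P=c['pose'];K=np.array([[c['fx'],0,c['cx']],[0,c['fy'],c['cy']],[0,0,1]])
for s in [(-43,-38),(43,-38),(43,38),(-43,38)]:
    w=np.r_[R@s+[500.9,-118.7],8]
    q=np.linalg.inv(P)@np.r_[w,1]; uv=K@q[:3]; uv=uv[:2]/uv[2]; print(s,uv.round(1),((uv-[200,150])*12+6).round())
img,z,c=d["top"]
b=cv2.resize(img[143:197,145:205],None,fx=12,fy=12,interpolation=cv2.INTER_CUBIC)[:600]
cv2.imwrite("pics/c4.png",b[:,:,::-1])
E
```

```text
(-43, -38) [215.6 185.5] [194. 432.]
(43, -38) [253.2 178.5] [645. 348.]
(43, 38) [244.4 159.7] [539. 122.]
(-43, 38) [208.7 165.9] [110. 197.]
```

View pics/c3.png

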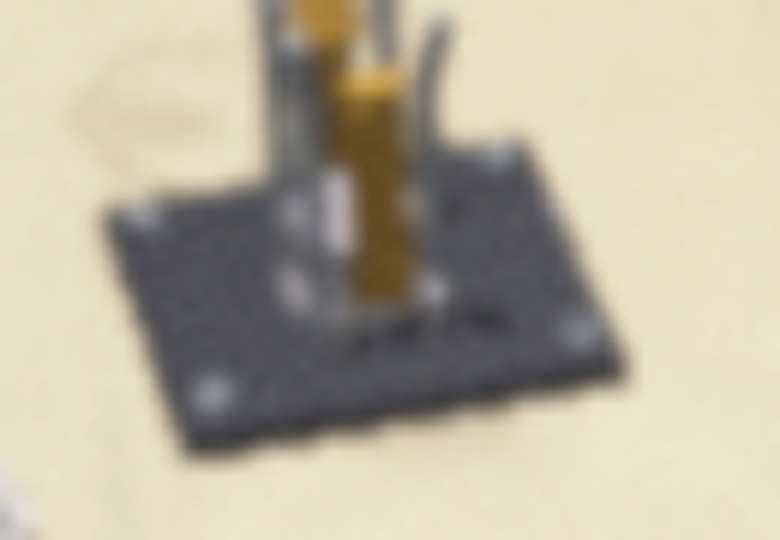

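View pics/c4.png

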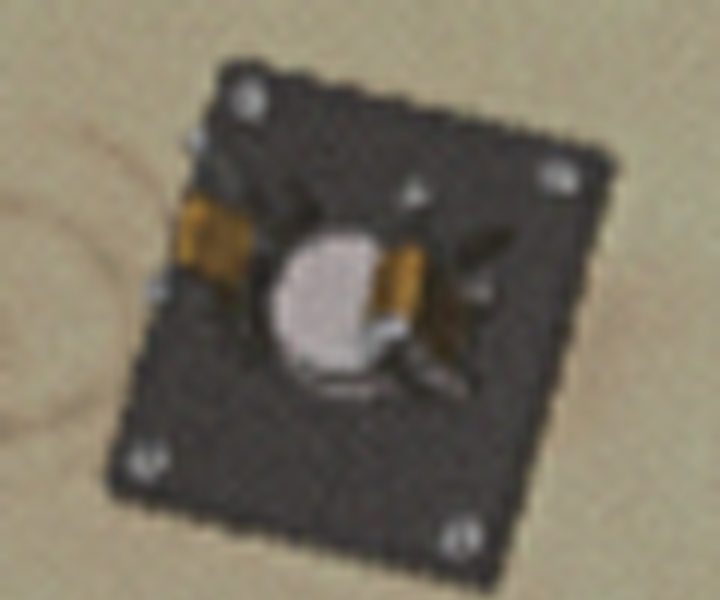

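```bash
cat >> h.py <<'E'
from scipy.spatial.transform import Rotation as Ro
def toolgoal(yawdeg,flip=1):
    y=np.radians(yawdeg); z=flip*np.array([np.cos(y),np.sin(y),0]); x=np.array([0,0,-1.]); return np.c_[x,np.cross(z,x),z]
def delta(s,pos,R=None):
    R0=Ro.from_euler('xyz',s['tcp_rot'],degrees=True).as_matrix()
    t=R0.T@(np.array(pos)-s['tool_pos'])/10
    rv=Ro.from_matrix(R0.T@R).as_rotvec(degrees=True) if R is not None else np.zeros(3)
    return t.round(2),rv.round(2)
E
python3 - <<'E'
from h import *
from bench import r
import pickle
d=pickle.load(open("s0.pkl","rb"))
C={n:cloud(d[n][2],d[n][1]) for n in d}
b=np.array([(248,99),(560,177),(146,460),(461,538)])/12+[144.5,142.5]
print("bolts",onplane(d["top"][2],b,8).round(1),onplane(d["top"][2],b,8).mean(0))
for n in C:
    P=C[n].reshape(-1,3)
    for nm,(x,y) in (("spec",(539,-302)),("hold",(500,-119))):
        q=P[(abs(P[:,0]-x)<130)&(abs(P[:,1]-y)<110)&(P[:,2]>20)]
        g={}
        for p in q: 
            k=tuple((p[:2]//25*25).astype(int)); g[k]=max(g.get(k,0),p[2])
        print(n,nm,{(int(k[0]),int(k[1])):int(v) for k,v in sorted(g.items())})
s=r.sense(); R0=Ro.from_euler('xyz',s['tcp_rot'],degrees=True).as_matrix(); print(R0.round(3))
for f in(1,-1): print(f,delta(s,(539,-302.5,120),toolgoal(-13.7,f)))
E
```

```text
bolts [[ 543.3  -96.9    8. ]
 [ 528.9 -155.7    8. ]
 [ 474.8  -80.7    8. ]
 [ 460.7 -139.4    8. ]] [ 501.90964495 -118.16190916    8.        ]
scene spec {(400, -400): 26, (400, -375): 27, (400, -325): 41, (400, -300): 41, (425, -400): 26, (425, -375): 26, (425, -325): 40, (425, -300): 39, (450, -375): 26, (450, -350): 24, (450, -275): 27, (450, -250): 26, (475, -375): 27, (475, -350): 26, (475, -275): 27, (475, -250): 25, (500, -325): 26, (500, -300): 24, (525, -325): 27, (525, -300): 26, (550, -325): 25, (550, -300): 25, (575, -425): 71, (575, -400): 52, (600, -425): 73, (600, -400): 72, (600, -375): 72, (600, -350): 25, (625, -425): 73, (625, -400): 73, (625, -375): 72, (625, -350): 72, (625, -325): 76, (625, -300): 27, (650, -425): 72, (650, -400): 73, (650, -375): 75, (650, -350): 76, (650, -325): 77, (650, -300): 74, (650, -275): 27, (650, -200): 63}
scene hold {(350, -250): 26, (350, -225): 23, (375, -250): 26, (375, -225): 24, (475, -150): 78, (475, -125): 74, (475, -100): 76, (500, -150): 77, (500, -125): 76, (500, -100): 64, (600, -25): 209, (625, -25): 208}
top spec {(
[... 465 characters left out ...]
350): 25, (625, -425): 75, (625, -400): 76, (625, -375): 75, (625, -350): 75, (625, -325): 77, (625, -300): 30, (650, -425): 76, (650, -400): 76, (650, -375): 76, (650, -350): 79, (650, -325): 80, (650, -300): 77, (650, -275): 29, (650, -200): 54}
top hold {(350, -250): 27, (350, -225): 26, (375, -250): 27, (375, -225): 25, (475, -150): 78, (475, -125): 70, (475, -100): 79, (500, -150): 79, (500, -125): 81, (500, -100): 68, (600, -25): 209, (625, -25): 209}
[[-0.     0.965  0.263]
 [ 0.002  0.263 -0.965]
 [-1.     0.    -0.002]]
1 (array([ 11.07,  44.05, -16.58]), array([-6.107e+01, -8.000e-02, -6.000e-02]))
-1 (array([ 11.07,  44.05, -16.58]), array([ 1.1893e+02, -7.0000e-02,  1.0000e-01]))
```

>>> servo_tool:
  commands:
    - [[0,0,4.5,-1.7,-7.5,0,0],[0,0,9,-3.4,-15,0,0],[0,0,13.5,-5.1,-22.5,0,0],[0,0.5,18,-6.8,-30,0,0],[0,1,22.5,-8.5,-37.5,0,0],[0,1.5,27,-10.2,-45,0,0],[0,2,31.5,-11.9,-52.5,0,0],[0,3,36,-13.6,-60,0,0]]
  force: 80

```text
time: 0.9
tool_pos: [470.8, -351.9, 201.5]
tcp_rot: [-30.4, 89.9, -44.9]
ft_force: [0.2, -1.5, 0.7]
finger_gap: 85.1
```

```bash
python3 - <<'E'
from h import *
from bench import r
s=r.sense();print(s['time'],s['tool_pos'],s['joint_pos'].round(1),s['qd'].round(1));print(delta(s,(539,-302.5,75),toolgoal(-13.7)))
E
```

```text
0.9 [ 470.81960114 -351.89549174  201.52970112] [-41.8   6.4  89.5  -0.   84.  -27.3] [ 46.6  23.  -13.2  -0.1  -9.7 -27.9]
(array([12.65,  6.49,  5.36]), array([-0.77,  0.05,  0.03]))
```

>>> servo_tool:
  commands:
    - [[0,1,3,2.5,-0.8,0,0],[0,4,6.5,5.4,-0.8,0,0],[0,8,6.5,5.4,-0.8,0,0],[0,11,6.5,5.4,-0.8,0,0],[0,12.6,6.5,5.4,-0.8,0,0],[0,12.6,6.5,5.4,-0.8,0,0],[0,12.6,6.5,5.4,-0.8,0,0]]

```text
time: 1.6
tool_pos: [538.3, -304.7, 76.4]
tcp_rot: [-19.7, 89.9, -33.7]
ft_force: [0.9, 0.1, -0.2]
finger_gap: 85.6
```

```bash
python3 - <<'E'
from h import *
from bench import r
import pickle
s=r.sense();print(s['time'],s['tool_pos'],s['joint_pos'].round(1),s['qd'].round(1));print(delta(s,(539,-302.5,2),toolgoal(-13.7)))
d={}
for n in("scene","top"):
    p,z=r.snapshot(n); d[n]=(p,z,r.calibration(n))
pickle.dump(d,open("s1.pkl","wb"))
a=cv2.resize(d["scene"][0][120:250,220:350],(520,520),interpolation=cv2.INTER_CUBIC)
b=cv2.resize(d["top"][0][90:210,200:320],(520,520)[::-1],interpolation=cv2.INTER_CUBIC)[:,:280+240]
cv2.imwrite("pics/g1a.png",a[:,:,::-1]);cv2.imwrite("pics/g1b.png",b[:,:,::-1])
E
```

```text
1.6 [ 538.32495723 -304.73178896   76.40550235] [-34.3  17.1  90.9   0.   71.9 -20.3] [-0.2 -1.6 -1.5 -0.   0.   0.1]
(array([7.44, 0.24, 0.  ]), array([-0.31,  0.05,  0.02]))
```

View pics/g1a.png

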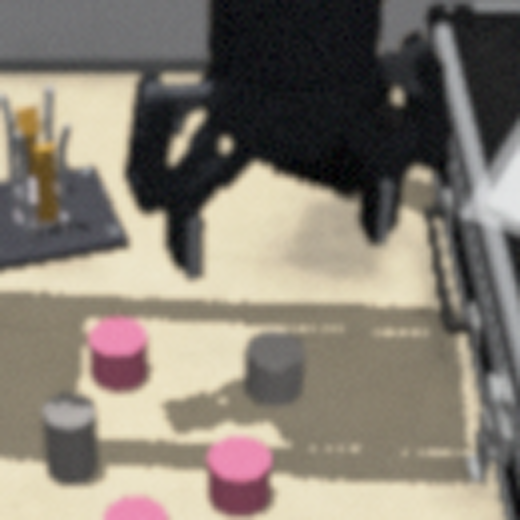

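View pics/g1b.png

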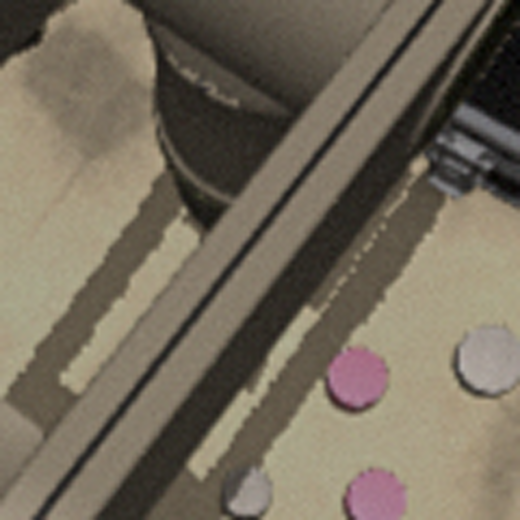

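```bash
python3 - <<'E'
from h import *
import pickle
d=pickle.load(open("s1.pkl","rb")); im,z,c=d["scene"]
P=cloud(c,z)
for (u0,v0,u1,v1) in((262,172,273,192),(308,160,320,183)):
    q=P[v0:v1,u0:u1].reshape(-1,3); q=q[(q[:,2]>60)&(q[:,2]<140)]
    lo=np.percentile(q[:,2],3); t=q[q[:,2]<lo+12]; print(lo,len(t),t.mean(0).round(1),t.min(0).round(1),t.max(0).round(1))
E
```

```text
93.59675746256757 43 [ 486.4 -300.4   99.1] [ 479.5 -305.7   90.6] [ 492.2 -288.1  105.6]
91.65382587091743 53 [ 579.2 -320.1   97.5] [ 574.6 -328.3   89.9] [ 588.  -305.6  103.6]
```

>>> servo_tool:
  commands:
    - [[0,3,0.2,0,-0.3,0,0],[0,5.5,0.2,0,-0.3,0,0],[0,7,0.2,0,-0.3,0,0],[0,7.4,0.2,0,-0.3,0,0],[0,7.4,0.2,0,-0.3,0,0],[0,7.4,0.2,0,-0.3,0,0]]

```text
time: 2.3
tool_pos: [539.6, -303.0, 3.1]
tcp_rot: [-21.1, 89.9, -34.8]
ft_force: [0.3, 0.6, 0.4]
finger_gap: 85.5
```

```bash
python3 - <<'E'
from h import *
from bench import r
s=r.sense();print(s['time'],s['tool_pos'],s['ft_force']);print(delta(s,(539,-302.5,2),toolgoal(-13.7)))
p,z=r.snapshot("scene")
a=cv2.resize(p[140:250,230:340],(550,550),interpolation=cv2.INTER_CUBIC)
cv2.imwrite("pics/g2.png",a[:,:,::-1])
E
```

```text
2.3 [ 539.620816   -302.96744222    3.06032692] [0.33833902 0.59630947 0.4209801 ]
(array([ 0.11,  0.03, -0.07]), array([0.02, 0.14, 0.05]))
```

View pics/g2.png

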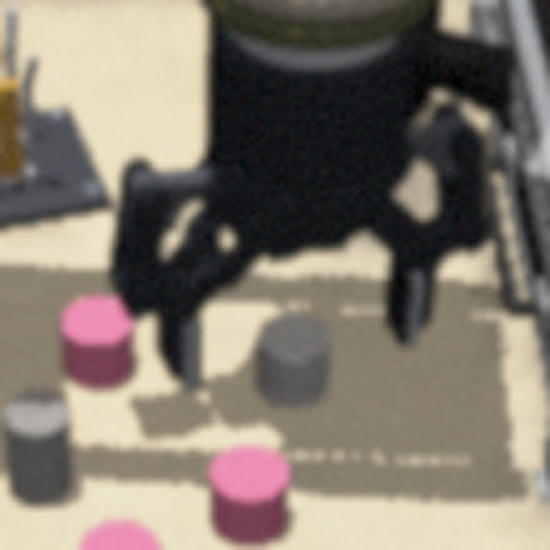

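The fingers straddle the grey target, with tips at crop (190,380) and (410,335) and the target at (293,358). I'll close now.

>>> servo_tool:
  commands:
    - [[100,0.1,0,0,0,0,0],[150,0.1,0,0,0,0,0],[180,0.1,0,0,0,0,0],[255,0.1,0,0,0,0,0],[255,0.1,0,0,0,0,0],[255,0.1,0,0,0,0,0],[255,0.1,0,0,0,0,0],[255,0.1,0,0,0,0,0]]
  force: 80

```text
time: 3.15
tool_pos: [538.9, -302.3, 0.8]
tcp_rot: [-23.6, 90.0, -37.3]
ft_force: [-0.7, 0.3, 5.8]
finger_gap: 27.6
```

```bash
python3 - <<'E'
from h import *
from bench import r
s=r.sense();print(s['time'],s['tool_pos'],s['ft_force'],s['finger_gap'])
p,z=r.snapshot("scene")
a=cv2.resize(p[140:250,230:340],(550,550),interpolation=cv2.INTER_CUBIC)
cv2.imwrite("pics/g3.png",a[:,:,::-1])
E
```

```text
3.15 [ 538.85524934 -302.34810403    0.82506179] [-0.67184863  0.28262506  5.78134283] 27.602494370463354
```

View pics/g3.png

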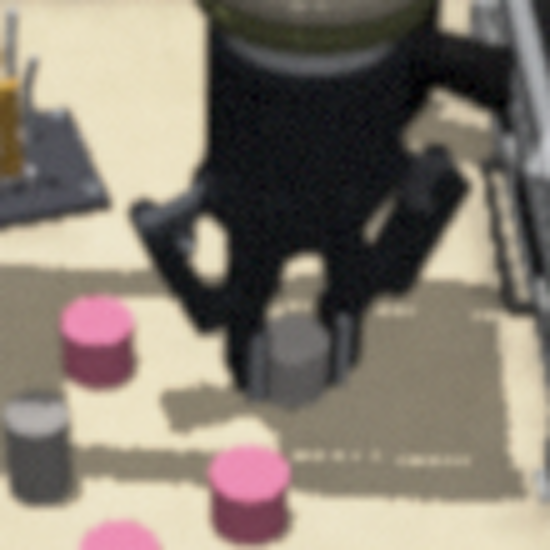

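>>> servo_tool:
  commands:
    - [[255,-2,0,0,0,0,0],[255,-6,0,0,0,0,0],[255,-10,0,0,0,0,0],[255,-12,0,0,0,0,0],[255,-12,0,0,0,0,0],[255,-12,0,0,0,0,0]]

```text
time: 3.8
tool_pos: [538.2, -301.8, 119.3]
tcp_rot: [156.8, 90.0, 143.1]
ft_force: [0.3, 1.1, -2.4]
finger_gap: 27.2
```

```bash
python3 - <<'E'
from h import *
from bench import r
s=r.sense();print(s['time'],s['tool_pos'],s['ft_force'],s['finger_gap'])
print(delta(s,(499.5,-119.2,121),toolgoal(-13.7)))
p,z=r.snapshot("scene")
a=cv2.resize(p[80:220,230:370],(560,560),interpolation=cv2.INTER_CUBIC)
cv2.imwrite("pics/g4.png",a[:,:,::-1])
E
```

```text
3.8 [ 538.16625881 -301.84442764  119.29499127] [ 0.34563436  1.10071725 -2.42961415] 27.157985996920203
(array([-0.16, 16.83, -8.07]), array([ 0.03, -0.04, -0.02]))
```

View pics/g4.png

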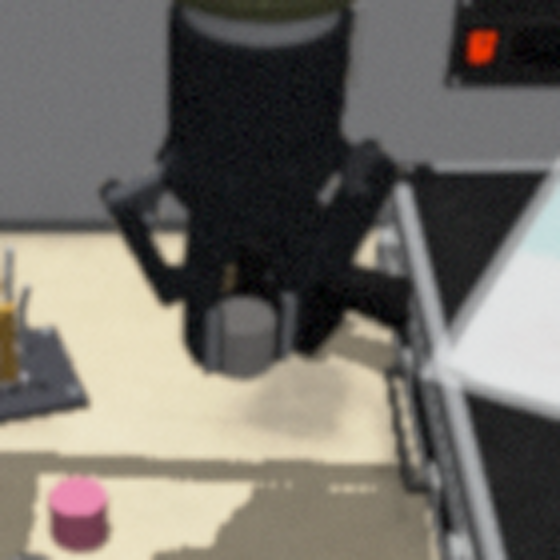

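>>> servo_tool:
  commands:
    - [[255,0,3,-1.4,0,0,0],[255,0,7,-3.4,0,0,0],[255,0,11,-5.3,0,0,0],[255,0,15,-7.2,0,0,0],[255,0,16.8,-8.1,0,0,0],[255,0,16.8,-8.1,0,0,0],[255,0,16.8,-8.1,0,0,0]]

```text
time: 4.55
tool_pos: [498.5, -119.2, 118.4]
tcp_rot: [-178.7, 89.8, 167.7]
ft_force: [1.3, -0.5, -2.0]
finger_gap: 27.7
```

```bash
python3 - <<'E'
from h import *
from bench import r
import pickle
s=r.sense();print(s['time'],s['tool_pos'],s['ft_force'],s['finger_gap'])
print(delta(s,(499.5,-119.2,121),toolgoal(-13.7)))
d={}
for n in("scene","top"):
    p,z=r.snapshot(n); d[n]=(p,z,r.calibration(n))
pickle.dump(d,open("s2.pkl","wb"))
c=d["scene"][2]
b=np.array([(145,213),(498,155),(578,332),(212,392)])/12+[199.5,149.5]
W=onplane(c,b,8);print("bolts scene",W.round(1),W.mean(0).round(1))
a=cv2.resize(d["scene"][0][95:205,180:290],(770,770)[:2],interpolation=cv2.INTER_CUBIC)
a=cv2.resize(a,(600,600))
cv2.imwrite("pics/h1.png",a[:,:,::-1]); cv2.imwrite("pics/h1t.png",d["top"][0][:,:,::-1])
E
```

```text
4.55 [ 498.47736339 -119.22850948  118.4492588 ] [ 1.33883594 -0.54492063 -1.96303618] 27.666848022623093
(array([-0.26,  0.03,  0.1 ]), array([ 0.1 , -0.16,  0.  ]))
bolts scene [[ 471.7  -79.9    8. ]
 [ 539.5  -97.6    8. ]
 [ 525.3 -155.1    8. ]
 [ 458.2 -136.6    8. ]] [ 498.7 -117.3    8. ]
```

View pics/h1.png

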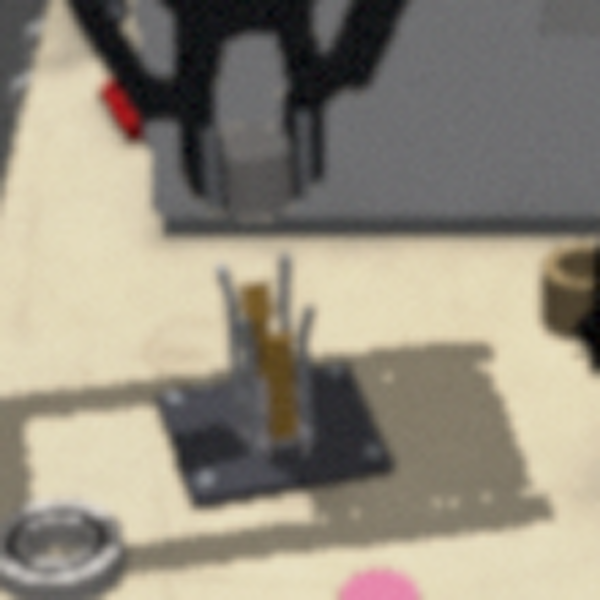

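View pics/h1t.png

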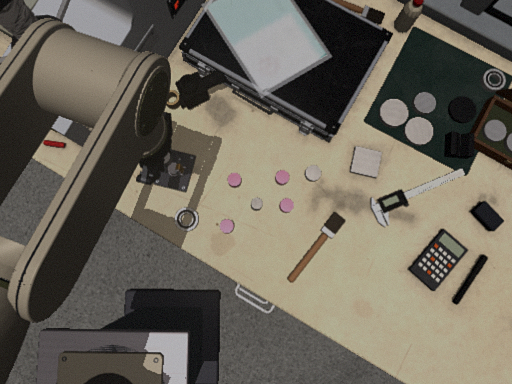

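```bash
python3 - <<'E'
from h import *
import pickle
from scipy.optimize import least_squares
d=pickle.load(open("s2.pkl","rb")); im,z,c=d["scene"]; P=cloud(c,z)
f=110/600
u0,u1=int(180+220*f),int(180+290*f); v0,v1=int(95+115*f),int(95+222*f)
q=P[v0:v1+1,u0:u1+1]; 
for row in range(q.shape[0]): print(v0+row,np.nanmedian(q[row],axis=0).round(1), im[v0+row,227])
Q=q.reshape(-1,3); Q=Q[(abs(Q[:,0]-498)<22)&(abs(Q[:,1]+119)<22)]
print("zmin/max",np.percentile(Q[:,2],[1,50,99]))
top=Q[Q[:,2]>139]; print("top",len(top),top.mean(0) if len(top) else 0)
B=Q[(Q[:,2]>119)&(Q[:,2]<139)]
g=lambda p:np.hypot(B[:,0]-p[0],B[:,1]-p[1])-15
s=least_squares(g,(498,-119),loss='soft_l1');print(len(B),s.x,np.std(g(s.x)))
# holder wire/catch in pre-image by depth too
d0=pickle.load(open("s0.pkl","rb")); 
inv=np.linalg.inv(c['pose'])
for w in((498.7,-117.3,118),(500.5,-118.4,118),(498.5,-119.2,118),(536.2,-303.4,0)):
    k=inv@np.r_[w,1]; print(w,(c['fx']*k[0]/k[2]+c['cx']).round(2),(c['fy']*k[1]/k[2]+c['cy']).round(2))
E
```

```text
116 [560.7  19.3  67.2] [113 113 113]
117 [559.   17.9  64.6] [110 108 108]
118 [ 508.4 -107.8  141.5] [110 109 107]
119 [ 501.3 -113.4  142.3] [108 105 103]
120 [ 499.3 -118.5  143. ] [108 106 103]
121 [ 498.4 -121.7  142.2] [108 105 104]
122 [ 495.4 -124.4  142.6] [111 109 106]
123 [ 493.6 -127.5  142.8] [105 102 100]
124 [ 491.9 -130.1  141.8] [99 95 94]
125 [ 491.1 -131.8  141. ] [87 85 84]
126 [ 490.6 -132.6  137.8] [89 85 85]
127 [ 490.6 -131.5  135.7] [85 83 82]
128 [ 490.3 -131.8  133.2] [88 86 85]
129 [ 490.4 -132.1  131.5] [84 82 83]
130 [ 490.6 -131.8  129.4] [86 84 83]
131 [ 490.1 -132.1  126.6] [87 85 83]
132 [ 489.1 -131.8  123.8] [85 83 80]
133 [ 490.1 -132.3  121.7] [91 90 88]
134 [ 489.2 -129.8  119. ] [98 96 93]
135 [550.   15.7  10.5] [96 93 90]
zmin/max [116.30549932 136.86971528 152.59858532]
top 110 [ 496.31964725 -122.82042477  142.9252721 ]
119 [ 496.22046914 -119.54568525] 1.4594354361840371
(498.7, -117.3, 118) 226.98 130.41
(500.5, -118.4, 118) 227.97 130.42
(498.5, -119.2, 118) 227.3 130.85
(536.2, -303.4, 0) 287.77 216.81
```

```bash
python3 - <<'E'
from h import *
import pickle
d0=pickle.load(open("s0.pkl","rb"));d=pickle.load(open("s2.pkl","rb"))
a=np.mean([d0["scene"][0][136:186,203:263].astype(float),d["scene"][0][136:186,203:263]],0).astype(np.uint8)
cv2.imwrite("pics/w1.png",cv2.resize(a,None,fx=12,fy=12,interpolation=cv2.INTER_CUBIC)[:,:,::-1])
b=d["scene"][0][108:142,210:250]
b=np.clip(b.astype(float)*1.8-60,0,255).astype(np.uint8)
cv2.imwrite("pics/w2.png",cv2.resize(b,None,fx=16,fy=16,interpolation=cv2.INTER_CUBIC)[:,:,::-1])
E
```

```text
(no output)
```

View pics/w1.png

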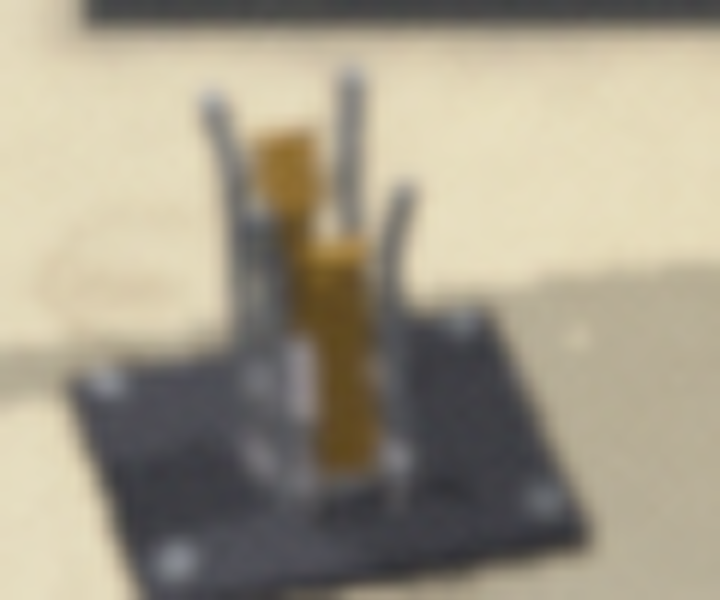

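View pics/w2.png

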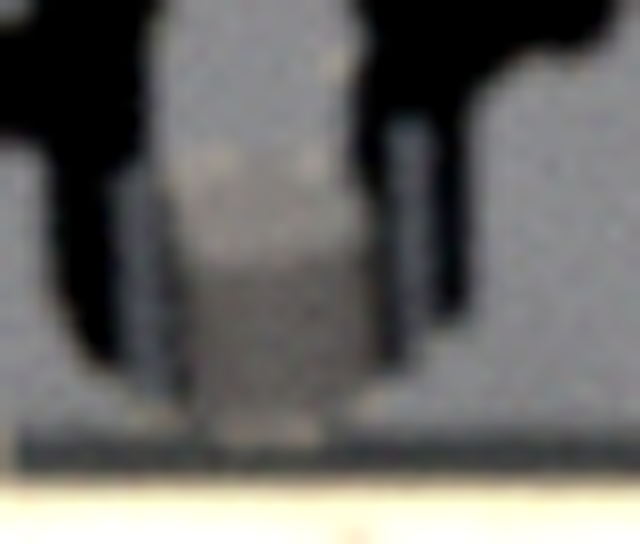

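```bash
python3 - <<'E'
from h import *
import pickle
c=pickle.load(open("s2.pkl","rb"))["scene"][2]
w=(np.array([(210,98),(350,70),(405,185),(258,210)])+.5)/12-.5+[203,136]
W=onplane(c,w,77.5);print(W.round(1),W.mean(0).round(2))
s=(np.array([(272,210),(278,393)])+.5)/16-.5+[210,108]
print(onplane(c,s[:1],142.6),onplane(c,s[1:],116.8),s)
E
```

```text
[[ 488.8  -98.8   77.5]
 [ 515.2 -103.5   77.5]
 [ 506.3 -141.8   77.5]
 [ 480.1 -135.5   77.5]] [ 497.61 -119.91   77.5 ]
[[ 498.05478064 -119.29816294  142.6       ]] [[ 496.32760176 -121.51554664  116.8       ]] [[226.53125 120.65625]
 [226.90625 132.09375]]
```

>>> servo_tool:
  commands:
    - [[255,0,0.12,0.07,0,0,0],[255,2,0.12,0.07,0,0,0],[255,3.8,0.12,0.07,0,0,0],[255,4.5,0.12,0.07,0,0,0],[255,4.8,0.12,0.07,0,0,0],[255,4.9,0.12,0.07,0,0,0],[255,5.1,0.12,0.07,0,0,0],[255,5.1,0.12,0.07,0,0,0]]
  force: 100

```text
time: 5.45
tool_pos: [501.0, -118.9, 69.9]
tcp_rot: [-4.6, 89.9, -18.3]
ft_force: [0.6, 0.4, -1.4]
finger_gap: 27.3
```

```bash
cat > look.py <<'E'
import sys
from h import *
from bench import r
s=r.sense();print(s['time'],s['tool_pos'].round(2),"F",s['ft_force'].round(2),"T",s['wrist_torque'].round(2),s['finger_gap'].round(1))
R=Ro.from_euler('xyz',s['tcp_rot'],degrees=True).as_matrix();print("F tool",(R.T@s['ft_force']).round(1)); print(delta(s,s['tool_pos'],toolgoal(-13.7))[1])
p,z=r.snapshot("scene")
b=np.clip(p[120:185,200:265].astype(float)*1.4-10,0,255).astype(np.uint8)
cv2.imwrite(f"pics/{sys.argv[1]}.png",cv2.resize(b,(585,585),interpolation=cv2.INTER_CUBIC)[:,:,::-1])
E
python3 look.py k1
```

```text
Traceback (most recent call last):
  File "look.py", line 4, in <module>
    s=r.sense();print(s['time'],s['tool_pos'].round(2),"F",s['ft_force'].round(2),"T",s['wrist_torque'].round(2),s['finger_gap'].round(1))
                                                                                                                 ^^^^^^^^^^^^^^^^^^^^^
AttributeError: 'float' object has no attribute 'round'
```

```bash
sed -i "s/s\['finger_gap'\].round(1)/s['finger_gap']/" look.py; python3 look.py k1
```

```text
5.45 [ 500.99 -118.92   69.88] F [ 0.59  0.42 -1.43] T [-0.   -0.05  0.  ] 27.27149365163471
F tool [1.4 0.5 0.5]
[0.03 0.06 0.  ]
```

View pics/k1.png

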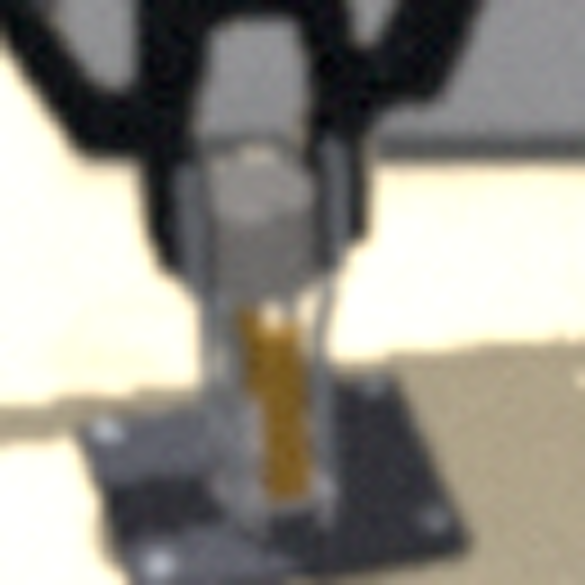

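>>> servo_tool:
  commands:
    - [[255,0.2,0,0,0,0,0],[255,0.4,0,0,0,0,0],[255,0.6,0,0,0,0,0],[255,0.7,0,0,0,0,0],[255,0.7,0,0,0,0,0]]

```text
time: 6.0
tool_pos: [500.4, -118.8, 62.1]
tcp_rot: [-152.4, 90.0, -166.0]
ft_force: [-0.1, 0.3, -2.4]
finger_gap: 27.2
```

```bash
python3 look.py k2
```

```text
6.0 [ 500.38 -118.76   62.12] F [-0.13  0.26 -2.37] T [-0.09  0.06 -0.  ] 27.226291658878473
F tool [ 2.4  0.2 -0.2]
[ 0.03 -0.02  0.01]
```

View pics/k2.png

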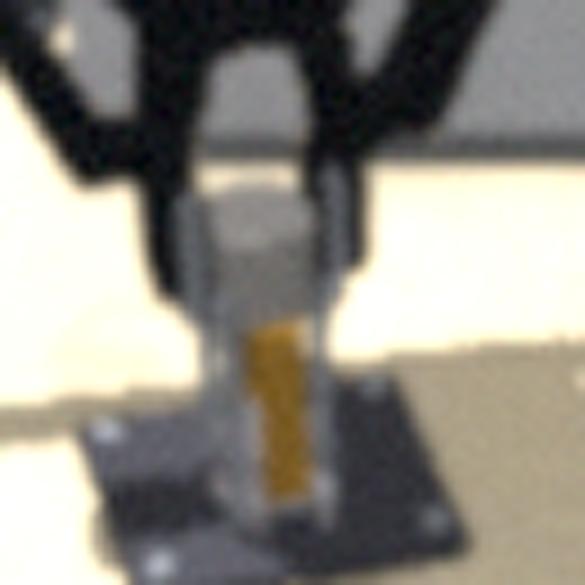

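No lateral load, and the specimen has entered between the wires. I'll keep pushing.

>>> servo_tool:
  commands:
    - [[255,0.2,0,0,0,0,0],[255,0.4,0,0,0,0,0],[255,0.6,0,0,0,0,0],[255,0.8,0,0,0,0,0],[255,1.0,0,0,0,0,0]]

```text
time: 6.55
tool_pos: [502.8, -119.4, 54.7]
tcp_rot: [-2.7, 89.7, -16.4]
ft_force: [1.7, -1.6, 1.3]
finger_gap: 26.9
```

```bash
python3 look.py k3
```

```text
6.55 [ 502.79 -119.42   54.75] F [ 1.72 -1.63  1.26] T [-0.08 -0.28  0.01] 26.863545903023102
F tool [-1.2 -1.2  2.1]
[0.03 0.28 0.01]
```

View pics/k3.png

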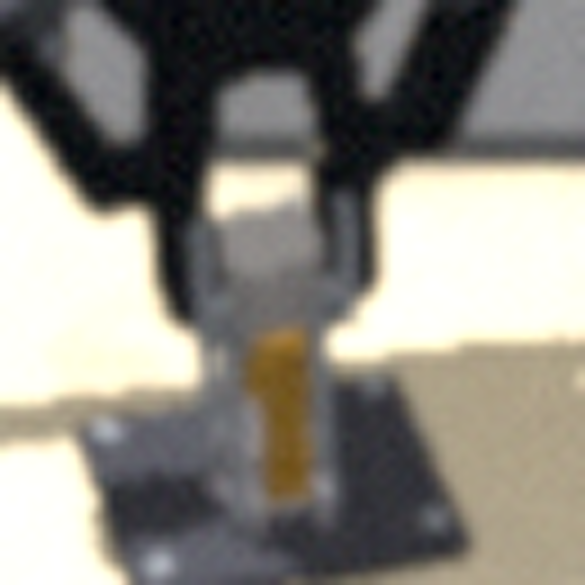

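>>> servo_tool:
  commands:
    - [[255,0,0,0,0,0,0],[255,0,0,0,0,0,0]]

```text
time: 6.8
tool_pos: [501.2, -118.9, 52.7]
tcp_rot: [-1.3, 89.9, -15.0]
ft_force: [3.2, -0.5, 2.3]
finger_gap: 26.6
```

```bash
python3 look.py k4
```

```text
6.8 [ 501.17 -118.92   52.73] F [ 3.2  -0.49  2.28] T [-0.12 -0.47 -0.02] 26.558516076888154
F tool [-2.3  0.3  3.2]
[0.03 0.08 0.  ]
```

View pics/k4.png

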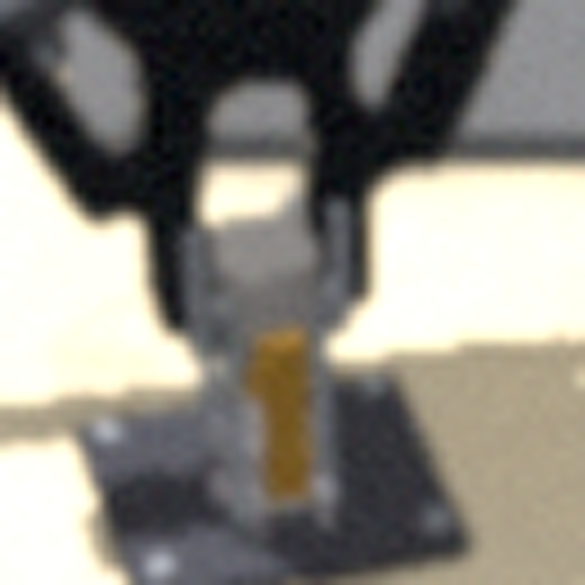

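```bash
cat > tilt.py <<'E'
from h import *
from bench import r
import pickle,sys
s=r.sense(); n=int(sys.argv[1]); zs=[]
for i in range(n): p,z=r.snapshot("scene"); zs.append(np.where(z==0,np.nan,z))
c=r.calibration("scene"); P=cloud(c,np.nanmedian(zs,0))
zt=s['tool_pos'][2]+24.7
Q=P.reshape(-1,3); Q=Q[(np.hypot(Q[:,0]-499,Q[:,1]+119)<14)&(abs(Q[:,2]-zt)<6)]
A=np.c_[Q[:,:2]-[499,-119],np.ones(len(Q))]
co=np.linalg.lstsq(A,Q[:,2],rcond=None)[0]; res=Q[:,2]-A@co; k=abs(res)<1.5
co=np.linalg.lstsq(A[k],Q[k,2],rcond=None)[0]
print(s['time'],"n",k.sum(),"plane dz/dx,dz/dy,z0",co.round(3),"mean",Q[k].mean(0).round(1),"exp top",zt)
E
python3 tilt.py 3
```

```text
6.85 n 63 plane dz/dx,dz/dy,z0 [-1.5000e-02 -1.4000e-02  7.6476e+01] mean [ 499.7 -119.8   76.5] exp top 77.29457251305014tilt.py:6: RuntimeWarning: All-NaN slice encountered
  c=r.calibration("scene"); P=cloud(c,np.nanmedian(zs,0))
```

>>> servo_tool:
  commands:
    - [[255,0.2,0,0.1,0,0,0],[255,0.4,0,0.1,0,0,0],[255,0.6,0,0.1,0,0,0],[255,0.8,0,0.1,0,0,0],[255,1.0,0,0.1,0,0,0],[255,1.0,0,0.1,0,0,0]]

```text
time: 7.6
tool_pos: [501.1, -118.9, 41.6]
tcp_rot: [172.0, 90.0, 158.3]
ft_force: [1.9, -1.5, -1.9]
finger_gap: 26.8
```

```bash
python3 look.py k5; python3 tilt.py 2
```

```text
7.6 [ 501.13 -118.85   41.63] F [ 1.94 -1.47 -1.94] T [-0.12 -0.2   0.02] 26.829746095467886
F tool [ 1.9 -1.   2.2]
[ 0.03 -0.04 -0.01]
7.65 n 60 plane dz/dx,dz/dy,z0 [9.0000e-03 1.2000e-02 6.5539e+01] mean [ 500.3 -118.5   65.6] exp top 66.36788194178568tilt.py:6: RuntimeWarning: All-NaN slice encountered
  c=r.calibration("scene"); P=cloud(c,np.nanmedian(zs,0))
```

View pics/k5.png

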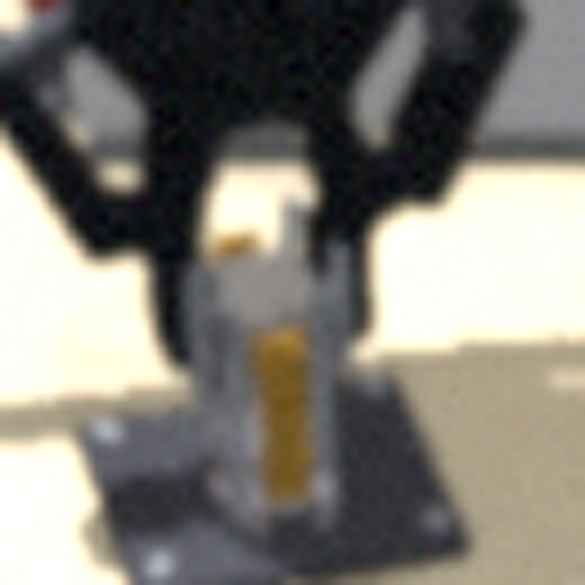

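It's sliding straight between the catches; the top is at z≈65.6 and level. I'll push it home.

>>> servo_tool:
  commands:
    - [[255,0.3,0,0,0,0,0],[255,0.6,0,0,0,0,0],[255,0.9,0,0,0,0,0],[255,1.2,0,0,0,0,0],[255,1.4,0,0,0,0,0],[255,1.6,0,0,0,0,0],[255,1.7,0,0,0,0,0],[255,1.7,0,0,0,0,0]]

```text
time: 8.55
tool_pos: [501.2, -118.9, 25.1]
tcp_rot: [170.3, 90.0, 156.6]
ft_force: [0.1, 0.9, -0.7]
finger_gap: 27.4
```

```bash
python3 look.py k6; python3 tilt.py 2
```

```text
8.55 [ 501.23 -118.85   25.07] F [ 0.1   0.86 -0.7 ] T [-0.02 -0.01 -0.05] 27.44642675926027
F tool [ 0.7  0.9 -0.1]
[ 0.03 -0.03 -0.01]
8.6 n 12 plane dz/dx,dz/dy,z0 [-3.400e-02  8.500e-02  4.941e+01] mean [ 502.6 -116.6   49.5] exp top 49.8670496052832tilt.py:6: RuntimeWarning: All-NaN slice encountered
  c=r.calibration("scene"); P=cloud(c,np.nanmedian(zs,0))
```

View pics/k6.png

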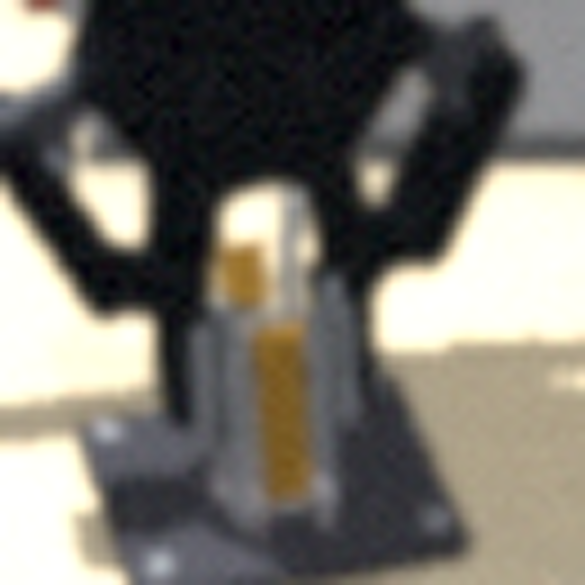

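Top is at about 49.5, so it's practically home. I'll press a little further to confirm it's on the pedestal.

>>> servo_tool:
  commands:
    - [[255,0.1,0,0,0,0,0],[255,0.2,0,0,0,0,0],[255,0.3,0,0,0,0,0],[255,0.3,0,0,0,0,0]]

```text
time: 9.1
tool_pos: [501.8, -119.0, 24.8]
tcp_rot: [-152.9, 90.0, -166.6]
ft_force: [-13.1, 2.8, 25.9]
finger_gap: 27.1
```

```bash
python3 look.py k7; python3 tilt.py 1
```

```text
9.1 [ 501.76 -119.04   24.78] F [-13.08   2.84  25.92] T [ 0.71  2.32 -0.  ] 27.05611783428712
F tool [-25.9  -0.3 -13.4]
[ 0.04 -0.01  0.01]
9.15 n 12 plane dz/dx,dz/dy,z0 [-0.078  0.105 49.168] mean [ 499.5 -119.    49.1] exp top 49.4754477606173tilt.py:6: RuntimeWarning: All-NaN slice encountered
  c=r.calibration("scene"); P=cloud(c,np.nanmedian(zs,0))
```

Hard stop: 26 N, with no further travel, so it's home. I'll relieve the load and release.

>>> servo_tool:
  commands:
    - [[255,-0.2,0,0,0,0,0],[255,-0.25,0,0,0,0,0],[130,-0.25,0,0,0,0,0],[100,-0.25,0,0,0,0,0],[60,-0.25,0,0,0,0,0],[40,-0.25,0,0,0,0,0],[40,-0.25,0,0,0,0,0]]

```text
time: 9.9
tool_pos: [501.4, -119.0, 24.7]
tcp_rot: [164.1, 90.0, 150.4]
ft_force: [-0.4, 1.0, -0.5]
finger_gap: 71.7
```

```bash
python3 look.py k8
```

```text
9.9 [ 501.43 -118.95   24.69] F [-0.45  1.01 -0.46] T [0.   0.02 0.02] 71.69908144152565
F tool [ 0.5  0.9 -0.7]
[ 0.03 -0.01 -0.  ]
```

View pics/k8.png

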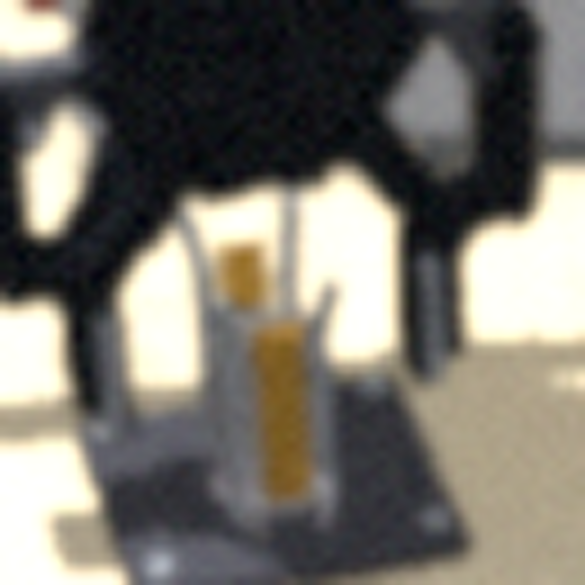

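Released, with no contact. I'll retreat straight up, then away to clear the top view.

>>> servo_tool:
  commands:
    - [[40,-2,0,0,0,0,0],[40,-6,0,0,0,0,0],[40,-10,0,0,0,0,0],[40,-14,0,0,0,0,0],[40,-17,-4,-3,0,0,0],[40,-18,-8,-6,0,0,0],[40,-18,-12,-8,0,0,0],[40,-18,-16,-8,0,0,0]]

```text
time: 10.75
tool_pos: [384.1, -256.4, 206.0]
tcp_rot: [-34.5, 89.9, -48.1]
ft_force: [1.2, -0.1, -0.4]
finger_gap: 72.6
```

>>> servo_tool:
  commands:
    - [[40,0,-4,-1,0,0,0],[40,0,-8,-2,0,0,0],[40,0,-12,-3,0,0,0],[40,0,-16,-4,0,0,0],[40,0,-18,-4,0,0,0],[40,0,-18,-4,0,0,0],[40,0,-18,-4,0,0,0]]

```text
time: 11.45
tool_pos: [304.3, -420.9, 204.5]
tcp_rot: [112.5, 89.9, 98.8]
ft_force: [0.3, 0.4, -0.2]
finger_gap: 71.8
```

```bash
python3 - <<'E'
from h import *
from bench import r
import pickle
s=r.sense();print(s['time'],s['tool_pos'],s['qd'].round(1),s['ft_force'].round(1))
d={}
for n in("scene","top"):
    p,z=r.snapshot(n); d[n]=(p,z,r.calibration(n))
pickle.dump(d,open("s3.pkl","wb"))
a=cv2.resize(d["scene"][0][130:190,200:265],(520,480),interpolation=cv2.INTER_CUBIC)
b=cv2.resize(d["top"][0],(512,384))
cv2.imwrite("pics/f1.png",a[:,:,::-1]);cv2.imwrite("pics/f2.png",b[:,:,::-1])
d0=pickle.load(open("s0.pkl","rb"))
for n in d:
    C=cloud(d[n][2],d[n][1]); 
    for nm,(x,y),(lo,hi) in(("tall",(421,-303),(33,46)),("flat",(493,-427),(12,24)),("seat",(500,-119),(44,55))):
        Q=C.reshape(-1,3);Q=Q[(np.hypot(Q[:,0]-x,Q[:,1]-y)<(25 if nm!="seat" else 11))&(Q[:,2]>lo)&(Q[:,2]<hi)]; print(n,nm,len(Q),Q.mean(0).round(1) if len(Q) else None)
E
```

```text
11.45 [ 304.31241183 -420.85456537  204.50450287] [ 1.6 -0.9  0.9  0.1 -0.   0.2] [ 0.3  0.4 -0.2]
scene tall 119 [ 419.9 -304.4   38.2]
scene flat 263 [ 491.2 -428.5   16.5]
scene seat 10 [ 498.1 -115.1   49.7]
top tall 113 [ 423.  -301.6   40.1]
top flat 202 [ 494.4 -425.6   17.8]
top seat 82 [ 500.5 -118.6   50.2]
```

View pics/f1.png

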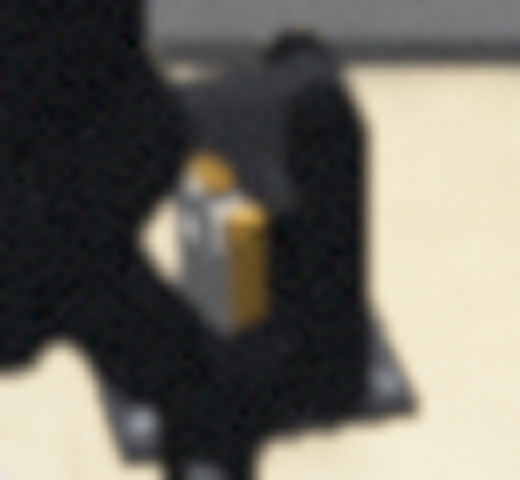

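View pics/f2.png

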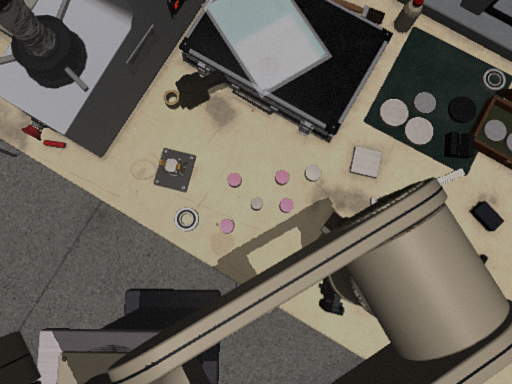

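```bash
python3 - <<'E'
from h import *
import pickle
d0=pickle.load(open("s0.pkl","rb"));d=pickle.load(open("s3.pkl","rb"))
f=lambda i:cv2.resize(i[145:195,150:200],(390,390),interpolation=cv2.INTER_CUBIC)
cv2.imwrite("pics/f3.png",np.hstack([f(d0["top"][0]),f(d["top"][0])])[:,:,::-1])
E
```

```text
(no output)
```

View pics/f3.png

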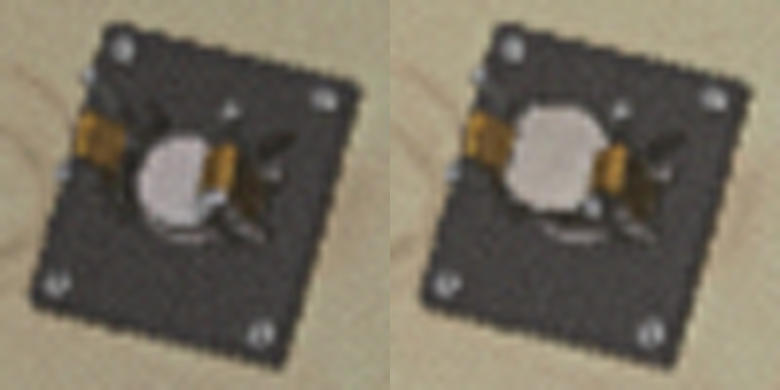

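In the after/before crop both brass catches keep their outer edges: x≈78 on the left one and x≈238 on the right one. So they are closed, with the specimen's top disc between and under them. The bystanders haven't moved, and the arm is clear.

```bash
python3 - <<'E'
from bench import r
print(r.hand_in(), r.sense()['time'])
E
```

```text
the job is handed in; nothing more can be done
the job is handed in; nothing more can be done
```

I loaded the 30 × 26 mm grey cylinder into the spring-clip holder, let go of it, and handed the job in at about 11.5 s. No verdict was reported.

- **Pick:** It was the grey cylinder at scene pixel (289,212). It measured about 26 mm tall and 30 mm across, and I left the pink ones alone.
- **Seating:** I pushed it straight down between the catches until it stopped hard at 26 N with no further travel. After release its top was at z ≈ 50 mm (50 expected), and its centre matched the holder's to within about 1 mm in the top view.
- **Catches:** The outer edges of both catches are where they were at the start in the top view, so I take them as closed. The inner edges look about 1 mm shifted, which I put down to blur against the bright specimen. The arm partly blocked the scene camera, so I could not confirm this from a second view.
- **Other specimens:** The tall and flat ones measured within about 1 mm of their starting positions. The arm was clear of everything at hand-in.
- **Disagreements:** The two cameras differed by 2–5 mm in absolute position, so I aligned using relative measurements and the contact force. The gripper read 27 mm on the 30 mm specimen. There was a brief sideways force of about 3 N on the way in, so I shifted 1 mm before pushing on.

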